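# Snug the adjustable wrench and tighten the display carousel's nut

## Task

The adjustable wrench lies loosely round the nut in the middle of the wooden display base. Roll the wrench's worm, pressing on it gently, until the jaw is closed snugly on the nut; only then swing the handle clockwise (seen from above) until the nut has turned an eighth of a turn (45 degrees). Leave the wrench lying on the nut, still snug, and do not force the jaw or the nut with the fingers or disturb the goods around.

Things in the scene. Friction and masses are not known exactly. Their poses are not given: they have to be found in the camera images.
- stand: fixed round wooden display base, 280 mm across, 30 mm high, on the counter; origin at the centre of its underside, z up. A steel stud of 17 mm diameter stands in the middle, its end 56 mm above the counter (26 mm above the wood).
- nut: steel hex nut round the stud, 30 mm across flats, 34.6 mm across corners, 15 mm high, lying on the wood; origin at the centre of its underside, z up.
- nut_turn (a joint): angle the nut has turned, rad: 0 at the start, growing clockwise seen from above. It turns stiffly (about 0.3 N m of friction) and stays where it is left; the target is 0.785 (45 degrees). It has free travel to 1.6.
- wrench: loose steel adjustable wrench, about 530 g, flat on the wood, jaws round the nut. Origin on its underside at the centre of the mouth (near the nut's centre), x from the handle's end to the mouth, y to the left, z up. Head 16 mm thick, 62 mm wide, x = -76 to +15 mm; fixed jaw at +y, its face at y = +15 mm. Handle 24 mm wide, 12 mm thick, x = -76 to -239 mm, its end overhanging the wood's edge.
- jaw_opening (a joint): position of the moving jaw, m: jaw opening minus 30 mm. 0 = faces just 30 mm apart, snug on the 30 mm nut; it starts 4 to 7 mm open (positive). Only the worm moves it: 1 mm per radian of the worm. It is self-holding up to about 35 N.
- worm_top (a point): middle of the worm's uppermost line, at x = -42, y = -12, z = 20 mm in the wrench's frame. A shut fingertip pressed on it with about 8 N and rubbed towards the nut (wrench's +x) rolls it and closes the jaw, 9 mm of rubbing per mm of jaw; the other way opens it. It takes about 4 N of rub to turn; with the jaw snug it stops and the finger slips. Worn: its top rises and falls 0.7 mm in a turn.
- handle (a point): upper face of the wrench's handle, on its middle line, 175 mm from the centre of the mouth, 12 mm above the wrench's underside.
- cream: grey cream bottle, 44 mm wide, 130 mm tall, a bystander; origin at the centre of its underside.
- cup: white cup, 76 mm wide, 85 mm tall, a bystander; origin at the centre of its underside.
- tray: black compartment tray, 160 x 220 x 35 mm, a bystander; origin at the centre of its underside.
- tin: brass-coloured jar, 60 mm wide, 50 mm tall, a bystander; origin at the centre of its underside.
- throat (a point): bottom of the wrench's mouth, between the jaws, at the head's upper face: x = -20, y = 0, z = 16 mm in the wrench's frame. The nut's corner bears here when the wrench is pushed fully on.
- jaw: the wrench's moving jaw, on the -y side of its mouth, 16 mm thick, 34 mm long; origin and axes are the wrench's when the opening is 30 mm. Not to be forced by the fingers.
- worm: the wrench's worm: a knurled steel roller, 18 mm across and long, lying across the handle (axis along the wrench's y) in a window of the head; origin at the roller's centre, 11 mm above the wrench's underside. It stands 4 mm proud of the head's upper face. More than 25 N on it damages it. Touch down on it slowly (5 to 8 mm/s) and keep the force by feel.

How it is judged (in metres and radians):
On the way, in this order (a step that is already met when the one before it is completed fails the run):
1. the jaw is closed snugly on the nut, before the nut is turned (value of joint jaw_opening below 0.0013 m and value of joint nut_turn below 0.2 rad), for 0.2 s.
2. the nut has turned an eighth of a turn (value of joint nut_turn above 0.645 rad), for 0.1 s.
At the end, for the whole second after the job is handed in: The nut stands turned 45 degrees clockwise (plus or minus 8 degrees); the jaw is still snug on it (opening within 1.5 mm of the nut's width); the wrench lies flat and at rest on the wood with its mouth round the nut (within 8 mm of its centre, less than 4 mm up) (value of joint nut_turn between 0.645 and 0.925 rad and value of joint jaw_opening below 0.0015 m and horizontal distance between wrench and nut below 0.008 m and z of wrench in the frame of nut below 0.004 m and angle between wrench's own z axis and vertical below 0.08 rad and linear speed of wrench below 0.01 m/s); the robot touches nothing.
It fails at once if the nut is turned while the jaw is slack (value of joint nut_turn above 0.2 rad and value of joint jaw_opening above 0.0018 m).
It fails at once if the worm is pressed with more than 25 N (contact force between the fingers and worm above 25 N).
It fails at once if the moving jaw is forced by the fingers instead of by its worm (contact force between the fingers and jaw above 10 N).
It fails at once if the nut is turned by the fingers (contact force between the fingers and nut above 10 N).
It fails at once if the goods around are disturbed (distance of any of cream, cup, tray, tin from where it was at the start of the episode above 0.03 m).
It also fails if it takes over 72 s, if anything falls off the work surface, if the arm or the gripper's body presses on something with over 40 N, if the wrist force passes 120 N, or if a joint passes its speed limit or range.

## Robot

A 6-joint arm with a two-finger parallel gripper is mounted at the origin on the work surface. World frame = base frame: x ahead of the robot, y to its left, z up, the work surface at z = 0. Lengths are in mm, angles in rad, forces in N, time in s.
With the tool pointing down it reaches from about 250 to 775 mm from the base axis. Payload 4 kg.
Tool frame: the origin (TCP) lies at the very end of the fingers, on their centre line; the grasp point (between the pads) lies 19 mm behind it; z points along the fingers, y is the direction in which the jaws open and shut (so a half turn about z gives the same grasp; the last joint's range is limited). The gripper opens to 85 mm and grips with 20 to 120 N. Pads are 22 mm wide; open, the fingers measure 114 mm over their backs; the gripper's body (76 mm by 85 mm) begins 54 mm behind the grasp point. The pads swing forward as they close: fully open they stand 13 mm farther back than shut.
Start: joints at [-1.409, 0.087, 1.371, -0, 1.684, -0.103], TCP at [143.94, -530.847, 231.341] pointing down, gripper open.
Joint ranges: [-3.1, 3.1], [-0.76, 2.03], [0.27, 2.55], [-1.08, 4.22], [0.17, 2.65], [-2.57, 2.57]. Speed limits (rad/s): [2.79, 2.79, 3.14, 3.14, 3.14, 3.14].

## Interface

Orientations are given as a rotation vector (axis times angle).
In Python, from rig import bot gives the robot as it stands.
- The arm moves only by the tool send_rows, never from a script. Its arguments are lists of equal length, an entry for each row: "dp": the shift along the world's x, y, z in cm, a list of three; "turn": the turn, a rotation vector about the world's x, y, z in rad, a list of three; "fingers": the opening in per cent of the stroke, from 0 (shut) to 100 (fully open). In form: {"dp": [[x, y, z], ...], "turn": [[wx, wy, wz], ...], "fingers": [fingers, ...]}. A call has 1 to 12 rows; each row shifts and turns the commanded pose from where the row before left it; what a row does not reach is not made up. A row lasts 1/12 s, in which the tool goes at most 41.7 mm and 7.16 degrees, less where a joint would pass 70% of its speed; a pose out of reach is approached as far as the arm can. A call is refused whole if a number of a shift passes 4.17 or a number of a turn 0.125, either way. A call with a gripper value outside its range is refused whole. The fingers move at their own pace and stop on an object; "squeeze" is the grip in N (left out, the last holds). Time passes only in rows, so rows that do not move let the fingers close. It gives the time, the measured TCP pose, the force and the opening at its end, in the units of the state.
- bot.read_state(): the state, without advancing time (a new reading comes with each control period).
- bot.grab_frame(name): name is "scene" or "top"; returns the picture (384x512x3 uint8, blue, green, red); there is no depth.
- bot.camera_params(name): a dict with "fx", "fy", "cx", "cy" (pixels), "k1" (the pictures are not rectified: a ray, as slopes to the right and down, at radius r is drawn at 1 + k1 r^2 times it, then the intrinsics apply), "rvec" (rotation vector, rad) and "tvec" (3), from world to camera coordinates, as OpenCV has them. Camera axes: x right, y down, z forward; pixel columns grow to the right and rows downward; lengths in mm; the calibration is good to about 2 mm. A picture is of the moment at which its call begins. camera_params takes no time and is no camera call.
- bot.finish_job(): hands the job in, once; it reports no verdict.
The state is a dict: "t": time; "joint_pos": joint angles; "joint_velocities": joint speeds; "effort": joint torques, N m; "tool_pos": TCP position; "eef_rot": TCP orientation; "force": force on the tool from outside, world axes, zero at the start; "torque": the same for the moment, N m; "grip_width": finger opening in mm.
Only numpy, scipy, OpenCV 4.12 (cv2) and the standard library are available. Lean on these libraries where they do the work, as an engineer would, in place of code of your own. Each camera call takes 0.05 s, during which the arm holds its last target. There are 200 camera calls.

## Working session

There is one attempt and no reset: what is moved stays moved. The work goes in short steps, Python scripts to look and compute and a tool call to move; the robot and the scene stay as the last step left them, time stands still between calls to the robot, and variables do not carry over. Pictures are saved under pics/ and viewed, about 8 in all and at most 12, crops included, and the job is handed in when it is done.

Besides the shell and the picture viewer there is one more tool, called after "Call:" as name(argument=value, ...), one argument or row to a line, values as JSON. send_rows: Moves the arm, as the interface text tells. Its arguments: {"type":"object","properties":{"dp":{"type":"array"},"turn":{"type":"array"},"fingers":{"type":"array"},"squeeze":{"type":"number"}},"required":["dp","turn","fingers"]}

```bash
mkdir -p pics; ls
python3 - <<'E'
from rig import bot
import cv2,numpy as np
for n in("scene","top"):
    im=bot.grab_frame(n); cv2.imwrite(f"pics/{n}0.png",im); print(n,bot.camera_params(n))
a=cv2.imread("pics/scene0.png");b=cv2.imread("pics/top0.png")
cv2.imwrite("pics/top0x.png",cv2.resize(b,(800,600),interpolation=cv2.INTER_CUBIC))
print(bot.read_state())
E
```

```text
pics
scene {'fx': 408.47825323940776, 'fy': 408.47825323940776, 'cx': 262.4374499134385, 'cy': 190.40926385674334, 'k1': 0.04952672477079387, 'rvec': array([ 2.12155561,  1.42067786, -0.47528211]), 'tvec': array([-203.50075165, -382.66946263, 1360.48610136])}
top {'fx': 457.4403801104704, 'fy': 457.4403801104704, 'cx': 246.8255415460813, 'cy': 184.28128505832436, 'k1': 0.051629579619506726, 'rvec': array([ 2.14655456, -2.13160787,  0.14210224]), 'tvec': array([ -14.11856809,  565.33280909, 1398.74602161])}
{'t': 0.1, 'joint_pos': array([-1.40910887e+00,  8.79361368e-02,  1.37212248e+00,  2.00125592e-06,
        1.68359972e+00, -1.03086716e-01]), 'joint_velocities': array([ 7.93519625e-04, -2.43954254e-04, -3.20451029e-03,  1.36865471e-04,
        8.07062931e-04, -1.59186391e-05]), 'effort': array([ 1.45497943e-03, -3.53013575e+01, -3.14219177e+01, -1.15537537e-04,
        7.98890891e-03,  2.23487183e-05]), 'tool_pos': array([ 143.86081163, -530.38723102,  230.2162669 ]), 'eef_rot': array([-3.11205569e+00, -4.14420256e-01,  9.18765022e-05]), 'force': array([ 0.08851307, -0.36973919,  0.12156578]), 'torque': array([ 0.00951605, -0.03191399, -0.03396268]), 'grip_width': 85.267206028032}
```

View pics/top0x.png

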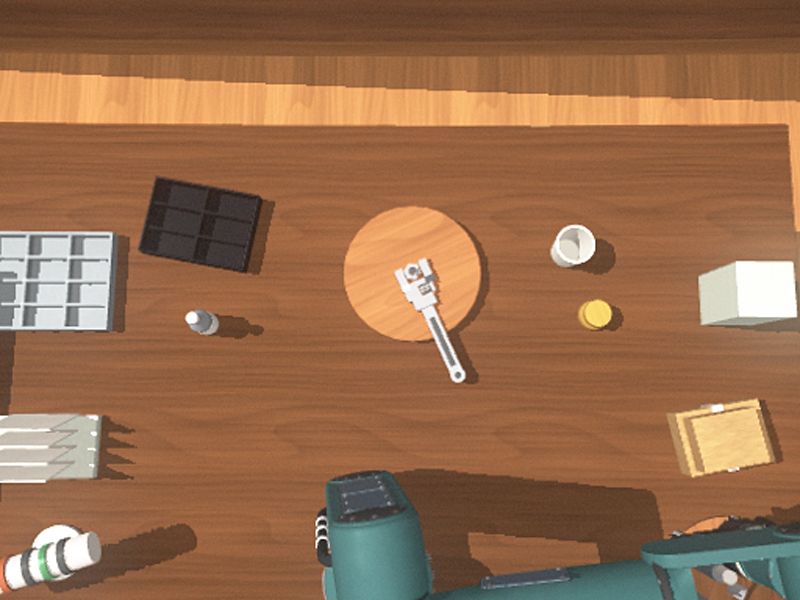

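View pics/scene0.png

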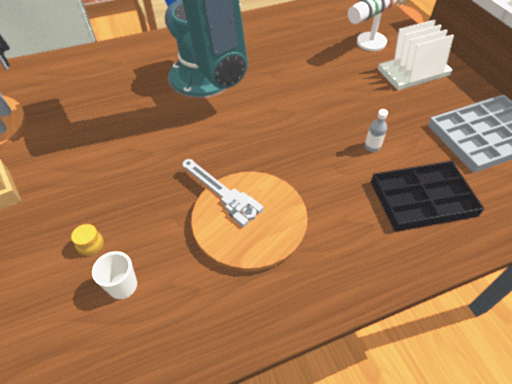

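The top view shows the wrench on the base with the nut near (412,270) and the handle end near (458,375), in 800-px coordinates. Free space surrounds it. Next I'll enlarge the wrench.

```bash
cat > h.py <<'E'
import cv2,numpy as np
from rig import bot
def cam(n):
    p=bot.camera_params(n); K=np.array([[p['fx'],0,p['cx']],[0,p['fy'],p['cy']],[0,0,1]])
    return K,np.array([p['k1'],0,0,0]),p['rvec'],p['tvec']
def back(n,uv,z):
    K,d,r,t=cam(n); R=cv2.Rodrigues(r)[0]
    # drawn = ray*(1+k1 r^2): same as OpenCV k1
    q=cv2.undistortPointsIter(np.array([[uv]],float),K,d,None,None,(3,50,1e-9))[0,0]
    v=R.T@np.array([q[0],q[1],1]); c=-R.T@t
    return c+v*(z-c[2])/v[2]
def proj(n,P):
    K,d,r,t=cam(n); return cv2.projectPoints(np.array(P,float).reshape(-1,1,3),r,t,K,d)[0][:,0]
E
python3 - <<'E'
from h import *
b=cv2.imread("pics/top0.png");a=cv2.imread("pics/scene0.png")
# top crop x 215..315, y 120..250 ; 
c1=cv2.resize(b[155:255,240:310],None,fx=6,fy=6,interpolation=cv2.INTER_CUBIC)
c2=cv2.resize(a[150:250,180:270],None,fx=4,fy=4,interpolation=cv2.INTER_CUBIC)
o=np.zeros((600,800,3),np.uint8);o[:600,:420]=c1;o[:400,430:790]=c2
cv2.imwrite("pics/crop.png",o)
# disc fit in top
hsv=cv2.cvtColor(b,cv2.COLOR_BGR2HSV)
for n,im,box in(("top",b,(120,225,210,315)),("scene",a,None)):pass
print(back("top",(412/1.5625,270/1.5625),56),back("top",(458/1.5625,375/1.5625),42))
E
```

```text
[599.84881832 -62.77217015  56.        ] [ 392.53455634 -154.30564556   42.        ]
```

View pics/crop.png

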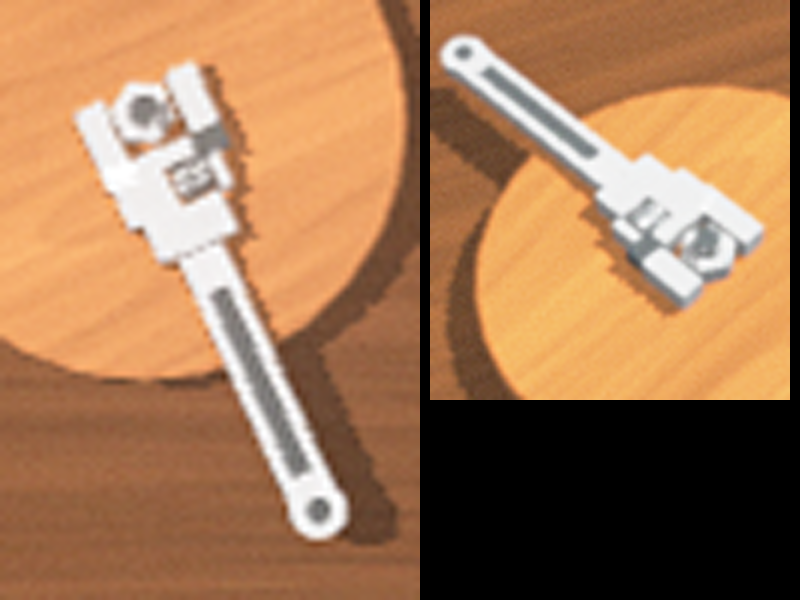

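The crop (top view ×6) shows the stud at (147,108), worm at (192,178), slot ends at (220,292) and (300,472), and the handle's end hole at (319,511). In the scene view ×4, the worm is at (648,215) and the hole at (463,53). I'll fit the pose to these.

Run:
```python
from h import *
T=lambda u,v:(240+(u-2.5)/6,155+(v-2.5)/6)
S=lambda u,v:(180+(u-430-1.5)/4,150+(v-1.5)/4)
for nm,n,p,z in [("stud","top",T(147,108),56),("worm","top",T(192,178),50),("slot1","top",T(220,292),42),("slot2","top",T(300,472),42),("hole","top",T(319,511),42),("end","top",T(326,539),42),
 ("headR","top",T(240,232),46),("headback","top",T(167,262),46),("fixjawtipL","top",T(76,116),46),
 ("stud","scene",S(707,236),56),("worm","scene",S(648,215),50),("hole","scene",S(463,53),42),("slot1","scene",S(592,152),42),("slot2","scene",S(487,72),42)]:
    print(nm,n,back(n,p,z).round(1))
h=back("top",T(319,511),42)[:2]; s=back("top",T(220,292),42)[:2]; d=s-h; print("yaw",np.degrees(np.arctan2(d[1],d[0])))
```

```text
stud top [600.5 -64.   56. ]
worm top [564.7 -87.7  50. ]
slot1 top [ 506.  -102.6   42. ]
slot2 top [ 413.1 -143.6   42. ]
hole top [ 393.3 -153.2   42. ]
end top [ 379.1 -156.6   42. ]
headR top [ 537.  -112.8   46. ]
headback top [521.  -74.9  46. ]
fixjawtipL top [597.8 -27.   46. ]
stud scene [600.2 -63.4  56. ]
worm scene [568.5 -89.1  50. ]
hole scene [ 394.9 -154.4   42. ]
slot1 scene [ 504.3 -103.2   42. ]
slot2 scene [ 416.5 -144.7   42. ]
yaw 24.177080401632573
```

Both cameras agree: nut at about (600.3, -63.7), wrench yaw about 24.2°, worm top at about (567, -88.4, 50). I'll go above the stroke's starting point with shut fingers.

Call:
send_rows(
  dp=[
    [2.45,2.58,0],
    [2.45,2.58,0],
    [2.45,2.58,0],
    [2.45,2.58,0],
    [2.45,2.58,0],
    [2.45,2.58,0],
    [2.45,2.58,0],
    [2.45,2.58,0],
    [2.45,2.58,0],
    [2.45,2.58,0],
    [2.45,2.58,0],
    [2.45,2.58,0],
  ],
  turn=[
    [0,0,0.02],
    [0,0,0.02],
    [0,0,0.02],
    [0,0,0.02],
    [0,0,0.02],
    [0,0,0.02],
    [0,0,0.02],
    [0,0,0.017],
    [0,0,0],
    [0,0,0],
    [0,0,0],
    [0,0,0],
  ],
  fingers=[0,0,0,0,0,0,0,0,0,0,0,0],
)

```text
t: 1.1
tool_pos: [438.6, -219.6, 230.9]
eef_rot: [-3.072, -0.658, 0.001]
force: [-0.6, -0.2, -0.8]
grip_width: -0.2
```

Call:
send_rows(
  dp=[
    [2.45,2.58,-1],
    [2.45,2.58,-2],
    [2.45,2.58,-2],
    [2.45,2.58,-2],
    [2.45,2.58,-2],
    [0,0,-2],
    [0,0,-2],
    [0,0,-1],
    [0,0,0],
  ],
  turn=[
    [0,0,0],
    [0,0,0],
    [0,0,0],
    [0,0,0],
    [0,0,0],
    [0,0,0],
    [0,0,0],
    [0,0,0],
    [0,0,0],
  ],
  fingers=[0,0,0,0,0,0,0,0,0],
)

```text
t: 1.85
tool_pos: [558.1, -91.5, 87.5]
eef_rot: [-3.069, -0.657, 0.011]
force: [-0.2, -0.4, -0.9]
grip_width: -0.4
```

Call:
send_rows(
  dp=[
    [0.1,0.05,-1],
    [0,0,-1],
    [0,0,-0.5],
    [0,0,0],
    [0,0,0],
  ],
  turn=[
    [0,0,0],
    [0,0,0],
    [0,0,0],
    [0,0,0],
    [0,0,0],
  ],
  fingers=[0,0,0,0,0],
)

```text
t: 2.27
tool_pos: [561.4, -92.0, 66.4]
eef_rot: [3.072, 0.657, 0.0]
force: [0.3, 0.4, 0.1]
grip_width: 0.4
```

Run:
```python
from h import *
a=bot.grab_frame("scene");b=bot.grab_frame("top");s=bot.read_state();print(s['tool_pos'],s['force'],s['eef_rot'])
tp=s['tool_pos'];print("tcp px",proj("scene",tp),proj("top",tp),"worm px",proj("scene",[567,-88.4,50]))
o=np.zeros((600,800,3),np.uint8)
c=cv2.resize(a[150:250,180:280],None,fx=6,fy=6,interpolation=cv2.INTER_CUBIC);o[:,:600]=c
cv2.imwrite("pics/c1.png",o[:,:600])
```

```text
[561.86709336 -92.03353319  67.11720186] [-0.25120316 -0.34078041 -0.09565851] [3.07135289e+00 6.57045063e-01 1.97328186e-03]
tcp px [[231.65135075 197.43135386]] [[273.21210639 184.35977541]] worm px [[234.18608649 202.79944251]]
```

View pics/c1.png

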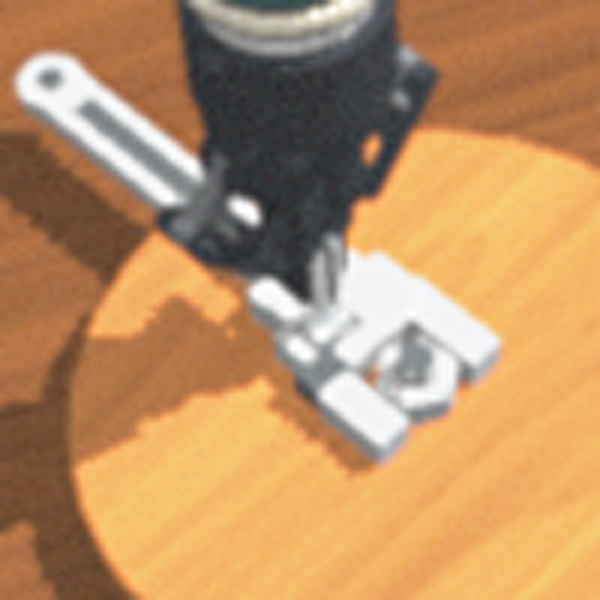

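The view shows the fingertip at about (318,300) in the crop, just behind and above the worm at about (328,318), so it is aligned. I'll descend, then touch down slowly.

Call:
send_rows(
  dp=[
    [0,0,-0.4],
    [0,0,-0.4],
    [0,0,-0.3],
    [0,0,-0.2],
    [0,0,0],
    [0,0,0],
  ],
  turn=[
    [0,0,0],
    [0,0,0],
    [0,0,0],
    [0,0,0],
    [0,0,0],
    [0,0,0],
  ],
  fingers=[0,0,0,0,0,0],
)

```text
t: 2.87
tool_pos: [561.3, -91.7, 53.0]
eef_rot: [-3.072, -0.658, 0.001]
force: [0.0, 0.4, 0.4]
grip_width: -0.1
```

Call:
send_rows(
  dp=[
    [0,0,-0.05],
    [0,0,-0.05],
    [0,0,-0.05],
    [0,0,-0.05],
    [0,0,0],
  ],
  turn=[
    [0,0,0],
    [0,0,0],
    [0,0,0],
    [0,0,0],
    [0,0,0],
  ],
  fingers=[0,0,0,0,0],
)

```text
t: 3.28
tool_pos: [561.4, -91.7, 51.3]
eef_rot: [3.072, 0.658, -0.0]
force: [0.8, 0.6, -0.1]
grip_width: -0.2
```

Call:
send_rows(
  dp=[
    [0,0,-0.05],
    [0,0,-0.05],
    [0,0,0],
  ],
  turn=[
    [0,0,0],
    [0,0,0],
    [0,0,0],
  ],
  fingers=[0,0,0],
)

```text
t: 3.53
tool_pos: [561.3, -91.7, 50.2]
eef_rot: [-3.072, -0.658, 0.0]
force: [-0.3, 0.2, -0.4]
grip_width: 0.3
```

Call:
send_rows(
  dp=[
    [0,0,-0.05],
    [0,0,0],
  ],
  turn=[
    [0,0,0],
    [0,0,0],
  ],
  fingers=[0,0],
)

```text
t: 3.7
tool_pos: [561.5, -91.8, 50.1]
eef_rot: [3.072, 0.658, 0.0]
force: [-1.4, 0.5, 1.2]
grip_width: -0.0
```

Call:
send_rows(
  dp=[
    [0,0,-0.03],
    [0,0,0],
  ],
  turn=[
    [0,0,0],
    [0,0,0],
  ],
  fingers=[0,0],
)

```text
t: 3.87
tool_pos: [561.5, -91.7, 50.0]
eef_rot: [3.072, 0.658, 0.001]
force: [0.6, 0.0, 2.2]
grip_width: -0.1
```

Call:
send_rows(
  dp=[
    [0,0,-0.05],
    [0,0,0],
  ],
  turn=[
    [0,0,0],
    [0,0,0],
  ],
  fingers=[0,0],
)

```text
t: 4.03
tool_pos: [561.6, -91.7, 49.9]
eef_rot: [3.072, 0.658, 0.001]
force: [-2.5, 1.0, 4.8]
grip_width: 0.2
```

Call:
send_rows(
  dp=[
    [0,0,-0.05],
    [0,0,0],
  ],
  turn=[
    [0,0,0],
    [0,0,0],
  ],
  fingers=[0,0],
)

```text
t: 4.2
tool_pos: [561.7, -91.7, 49.9]
eef_rot: [3.072, 0.658, 0.001]
force: [-3.2, 0.8, 6.7]
grip_width: 0.0
```

Contact is soft at about 4.5 N/mm. I'll press to about 10 N and rub.

Call:
send_rows(
  dp=[
    [0,0,-0.04],
    [0,0,-0.03],
    [0.09,0.04,0],
    [0.09,0.04,0],
    [0.09,0.04,0],
    [0.09,0.04,0],
    [0.09,0.04,0],
    [0.09,0.04,0],
  ],
  turn=[
    [0,0,0],
    [0,0,0],
    [0,0,0],
    [0,0,0],
    [0,0,0],
    [0,0,0],
    [0,0,0],
    [0,0,0],
  ],
  fingers=[0,0,0,0,0,0,0,0],
)

```text
t: 4.87
tool_pos: [566.6, -89.5, 49.4]
eef_rot: [3.071, 0.658, -0.001]
force: [-4.0, 0.6, 8.7]
grip_width: 0.1
```

Call:
send_rows(
  dp=[
    [0.09,0.04,0],
    [0.09,0.04,0],
    [0.09,0.04,0],
    [0.09,0.04,0],
  ],
  turn=[
    [0,0,0],
    [0,0,0],
    [0,0,0],
    [0,0,0],
  ],
  fingers=[0,0,0,0],
)

```text
t: 5.2
tool_pos: [569.9, -88.0, 49.2]
eef_rot: [3.071, 0.658, -0.002]
force: [-4.4, 0.3, 7.6]
grip_width: 0.2
```

Call:
send_rows(
  dp=[
    [0.09,0.04,-0.02],
    [0.09,0.04,-0.02],
    [0.09,0.04,-0.01],
    [0.09,0.04,0],
    [0.09,0.04,0],
  ],
  turn=[
    [0,0,0],
    [0,0,0],
    [0,0,0],
    [0,0,0],
    [0,0,0],
  ],
  fingers=[0,0,0,0,0],
)

```text
t: 5.62
tool_pos: [574.8, -85.8, 48.5]
eef_rot: [3.072, 0.658, -0.0]
force: [-2.0, 0.5, 5.7]
grip_width: 0.1
```

```bash
cat > look.py <<'E'
from h import *
import sys
k=sys.argv[1];a=bot.grab_frame("scene");b=bot.grab_frame("top")
cv2.imwrite(f"pics/s{k}.png",a);cv2.imwrite(f"pics/t{k}.png",b)
s=bot.read_state();print(s['t'],s['tool_pos'],s['force'])
o=np.zeros((600,800,3),np.uint8)
o[:600,:400]=cv2.resize(b[155:255,240:307],(400,600),interpolation=cv2.INTER_CUBIC)
o[:360,410:]=cv2.resize(a[175:230,210:270],(390,360),interpolation=cv2.INTER_CUBIC)
cv2.imwrite(f"pics/v{k}.png",o)
E
python3 look.py 1
```

```text
5.7167 [574.92584735 -85.79790562  48.36588627] [-2.21561929  0.91661669  5.4133011 ]
```

View pics/v1.png

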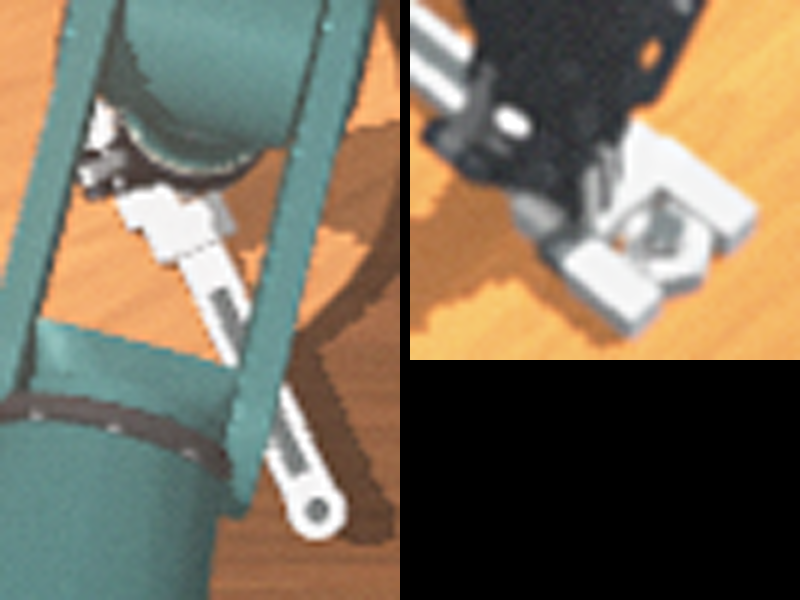

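The scene crop shows the fingertip past the worm and the jaw face nearer the nut, with the gap shrinking. I'll lift, return and repeat.

Call:
send_rows(
  dp=[
    [0,0,0.5],
    [0,0,0.4],
    [-0.72,-0.32,0],
    [-0.72,-0.32,0],
    [0,0,-0.3],
    [0,0,-0.2],
    [0,0,-0.05],
    [0,0,-0.05],
    [0,0,0],
  ],
  turn=[
    [0,0,0],
    [0,0,0],
    [0,0,0],
    [0,0,0],
    [0,0,0],
    [0,0,0],
    [0,0,0],
    [0,0,0],
    [0,0,0],
  ],
  fingers=[0,0,0,0,0,0,0,0,0],
)

```text
t: 6.47
tool_pos: [560.5, -92.1, 49.9]
eef_rot: [-3.072, -0.658, 0.001]
force: [0.3, 0.3, -0.4]
grip_width: 0.1
```

Call:
send_rows(
  dp=[
    [0,0,-0.05],
    [0,0,-0.05],
    [0,0,0],
  ],
  turn=[
    [0,0,0],
    [0,0,0],
    [0,0,0],
  ],
  fingers=[0,0,0],
)

```text
t: 6.72
tool_pos: [560.7, -92.1, 49.4]
eef_rot: [3.072, 0.658, 0.0]
force: [-0.3, 0.4, -0.1]
grip_width: -0.1
```

Call:
send_rows(
  dp=[
    [0,0,-0.05],
    [0,0,-0.05],
    [0,0,-0.05],
    [0,0,0],
  ],
  turn=[
    [0,0,0],
    [0,0,0],
    [0,0,0],
    [0,0,0],
  ],
  fingers=[0,0,0,0],
)

```text
t: 7.05
tool_pos: [560.9, -92.1, 49.2]
eef_rot: [3.072, 0.658, 0.002]
force: [-2.6, 0.7, 5.9]
grip_width: -0.1
```

Call:
send_rows(
  dp=[
    [0,0,-0.05],
    [0,0,-0.05],
    [0,0,0],
  ],
  turn=[
    [0,0,0],
    [0,0,0],
    [0,0,0],
  ],
  fingers=[0,0,0],
)

```text
t: 7.3
tool_pos: [561.0, -92.1, 49.1]
eef_rot: [3.071, 0.658, 0.002]
force: [-2.7, 1.4, 9.6]
grip_width: 0.3
```

Call:
send_rows(
  dp=[
    [0.09,0.04,0],
    [0.09,0.04,0],
    [0.09,0.04,0],
    [0.09,0.04,0],
    [0.09,0.04,0],
    [0.09,0.04,0],
    [0.09,0.04,0],
  ],
  turn=[
    [0,0,0],
    [0,0,0],
    [0,0,0],
    [0,0,0],
    [0,0,0],
    [0,0,0],
    [0,0,0],
  ],
  fingers=[0,0,0,0,0,0,0],
)

```text
t: 7.88
tool_pos: [566.5, -89.7, 49.3]
eef_rot: [3.071, 0.658, -0.001]
force: [-6.7, 1.8, 11.9]
grip_width: 0.0
```

Call:
send_rows(
  dp=[
    [0.09,0.04,0],
    [0.09,0.04,0],
    [0.09,0.04,0],
    [0.09,0.04,0],
    [0.09,0.04,0],
  ],
  turn=[
    [0,0,0],
    [0,0,0],
    [0,0,0],
    [0,0,0],
    [0,0,0],
  ],
  fingers=[0,0,0,0,0],
)

```text
t: 8.3
tool_pos: [571.1, -87.6, 49.6]
eef_rot: [3.071, 0.658, -0.0]
force: [-6.2, 0.5, 11.9]
grip_width: -0.1
```

Call:
send_rows(
  dp=[
    [0.09,0.04,0],
    [0.09,0.04,0],
    [0,0,0.6],
    [0,0,0.3],
    [-0.66,-0.29,0],
    [-0.66,-0.29,0],
    [0,0,-0.3],
    [0,0,-0.1],
    [0,0,-0.05],
    [0,0,-0.05],
    [0,0,-0.05],
    [0,0,0],
  ],
  turn=[
    [0,0,0],
    [0,0,0],
    [0,0,0],
    [0,0,0],
    [0,0,0],
    [0,0,0],
    [0,0,0],
    [0,0,0],
    [0,0,0],
    [0,0,0],
    [0,0,0],
    [0,0,0],
  ],
  fingers=[0,0,0,0,0,0,0,0,0,0,0,0],
)

```text
t: 9.3
tool_pos: [560.0, -92.3, 50.3]
eef_rot: [3.072, 0.658, -0.0]
force: [0.6, -1.2, 0.0]
grip_width: 0.0
```

Call:
send_rows(
  dp=[
    [0,0,-0.05],
    [0,0,-0.05],
    [0,0,0],
  ],
  turn=[
    [0,0,0],
    [0,0,0],
    [0,0,0],
  ],
  fingers=[0,0,0],
)

```text
t: 9.55
tool_pos: [560.2, -92.3, 50.1]
eef_rot: [3.072, 0.658, 0.001]
force: [-1.4, 0.7, 4.5]
grip_width: 0.1
```

Call:
send_rows(
  dp=[
    [0,0,-0.05],
    [0,0,-0.06],
    [0.09,0.04,0],
    [0.09,0.04,0],
    [0.09,0.04,0],
    [0.09,0.04,0],
    [0.09,0.04,0],
    [0.09,0.04,0],
  ],
  turn=[
    [0,0,0],
    [0,0,0],
    [0,0,0],
    [0,0,0],
    [0,0,0],
    [0,0,0],
    [0,0,0],
    [0,0,0],
  ],
  fingers=[0,0,0,0,0,0,0,0],
)

```text
t: 10.22
tool_pos: [565.0, -90.4, 50.2]
eef_rot: [3.071, 0.657, -0.001]
force: [-5.2, 0.1, 11.3]
grip_width: 0.2
```

Call:
send_rows(
  dp=[
    [0.09,0.04,0],
    [0.09,0.04,0],
    [0.09,0.04,0],
    [0.09,0.04,0],
    [0.09,0.04,0],
    [0.09,0.04,0],
    [0.09,0.04,0],
  ],
  turn=[
    [0,0,0],
    [0,0,0],
    [0,0,0],
    [0,0,0],
    [0,0,0],
    [0,0,0],
    [0,0,0],
  ],
  fingers=[0,0,0,0,0,0,0],
)

```text
t: 10.8
tool_pos: [571.8, -87.9, 50.5]
eef_rot: [3.07, 0.657, 0.001]
force: [-3.9, -1.1, 10.6]
grip_width: -0.0
```

Call:
send_rows(
  dp=[
    [0.09,0.04,0],
    [0,0,0.6],
    [0,0,0.3],
    [-0.66,-0.29,0],
    [-0.61,-0.27,0],
    [0,0,-0.3],
    [0,0,-0.1],
    [0,0,-0.05],
    [0,0,-0.05],
    [0,0,-0.05],
    [0,0,0],
  ],
  turn=[
    [0,0,0],
    [0,0,0],
    [0,0,0],
    [0,0,0],
    [0,0,0],
    [0,0,0],
    [0,0,0],
    [0,0,0],
    [0,0,0],
    [0,0,0],
    [0,0,0],
  ],
  fingers=[0,0,0,0,0,0,0,0,0,0,0],
)

```text
t: 11.72
tool_pos: [559.9, -92.3, 51.5]
eef_rot: [-3.072, -0.658, 0.0]
force: [-0.0, -0.1, -0.5]
grip_width: 0.1
```

Call:
send_rows(
  dp=[
    [0,0,-0.05],
    [0,0,-0.05],
    [0,0,0],
  ],
  turn=[
    [0,0,0],
    [0,0,0],
    [0,0,0],
  ],
  fingers=[0,0,0],
)

```text
t: 11.97
tool_pos: [560.0, -92.4, 50.8]
eef_rot: [3.072, 0.658, 0.0]
force: [0.3, -0.2, 0.3]
grip_width: 0.1
```

Call:
send_rows(
  dp=[
    [0,0,-0.05],
    [0,0,-0.05],
    [0,0,-0.05],
    [0,0,0],
  ],
  turn=[
    [0,0,0],
    [0,0,0],
    [0,0,0],
    [0,0,0],
  ],
  fingers=[0,0,0,0],
)

```text
t: 12.3
tool_pos: [560.2, -92.3, 50.6]
eef_rot: [3.072, 0.658, 0.002]
force: [-3.0, 0.5, 6.6]
grip_width: -0.2
```

Call:
send_rows(
  dp=[
    [0,0,-0.05],
    [0,0,0],
    [0.09,0.04,0],
    [0.09,0.04,0],
    [0.09,0.04,0],
  ],
  turn=[
    [0,0,0],
    [0,0,0],
    [0,0,0],
    [0,0,0],
    [0,0,0],
  ],
  fingers=[0,0,0,0,0],
)

```text
t: 12.72
tool_pos: [562.3, -91.5, 50.5]
eef_rot: [3.071, 0.658, -0.001]
force: [-4.3, -0.1, 9.0]
grip_width: -0.1
```

Call:
send_rows(
  dp=[
    [0.09,0.04,-0.02],
    [0.09,0.04,-0.02],
    [0.09,0.04,0],
    [0.09,0.04,0],
    [0.09,0.04,0],
    [0.09,0.04,0],
  ],
  turn=[
    [0,0,0],
    [0,0,0],
    [0,0,0],
    [0,0,0],
    [0,0,0],
    [0,0,0],
  ],
  fingers=[0,0,0,0,0,0],
)

```text
t: 13.22
tool_pos: [568.0, -89.5, 50.3]
eef_rot: [3.07, 0.657, 0.0]
force: [-4.0, -0.5, 8.8]
grip_width: 0.0
```

Call:
send_rows(
  dp=[
    [0.09,0.04,0],
    [0.09,0.04,0],
    [0.09,0.04,0],
    [0.09,0.04,0],
  ],
  turn=[
    [0,0,0],
    [0,0,0],
    [0,0,0],
    [0,0,0],
  ],
  fingers=[0,0,0,0],
)

```text
t: 13.55
tool_pos: [571.1, -88.2, 50.1]
eef_rot: [3.07, 0.657, -0.002]
force: [-5.0, -2.5, 7.9]
grip_width: 0.2
```

```bash
python3 look.py 2
```

```text
13.65 [571.20221022 -88.21375445  50.054764  ] [-4.61473971 -2.04918071  8.75468372]
```

View pics/v2.png

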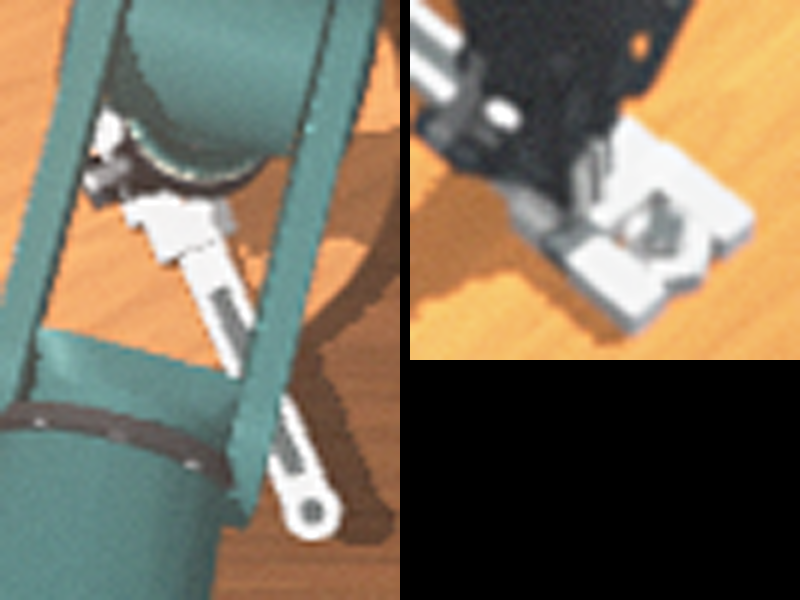

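The crop shows the jaw nearly closed on the nut, with the handle end shifted about 1 px. I'll do another stroke and watch for slip.

Call:
send_rows(
  dp=[
    [0.09,0.04,0],
    [0,0,0.6],
    [0,0,0.3],
    [-0.62,-0.25,0],
    [-0.58,-0.25,0],
    [0,0,-0.3],
    [0,0,-0.15],
    [0,0,-0.05],
    [0,0,-0.05],
    [0,0,-0.05],
    [0,0,-0.05],
    [0,0,0],
  ],
  turn=[
    [0,0,0],
    [0,0,0],
    [0,0,0],
    [0,0,0],
    [0,0,0],
    [0,0,0],
    [0,0,0],
    [0,0,0],
    [0,0,0],
    [0,0,0],
    [0,0,0],
    [0,0,0],
  ],
  fingers=[0,0,0,0,0,0,0,0,0,0,0,0],
)

```text
t: 14.65
tool_pos: [560.5, -91.7, 50.7]
eef_rot: [3.072, 0.658, -0.0]
force: [0.6, -0.1, -0.1]
grip_width: -0.2
```

Call:
send_rows(
  dp=[
    [0,0,-0.05],
    [0,0,-0.05],
    [0,0,0],
  ],
  turn=[
    [0,0,0],
    [0,0,0],
    [0,0,0],
  ],
  fingers=[0,0,0],
)

```text
t: 14.9
tool_pos: [560.6, -91.7, 50.2]
eef_rot: [3.072, 0.658, 0.001]
force: [-0.7, 0.0, 1.4]
grip_width: -0.3
```

Call:
send_rows(
  dp=[
    [0,0,-0.05],
    [0,0,-0.05],
    [0,0,-0.05],
    [0,0,-0.03],
    [0,0,0],
    [0.09,0.04,0],
    [0.09,0.04,0],
    [0.09,0.04,0],
  ],
  turn=[
    [0,0,0],
    [0,0,0],
    [0,0,0],
    [0,0,0],
    [0,0,0],
    [0,0,0],
    [0,0,0],
    [0,0,0],
  ],
  fingers=[0,0,0,0,0,0,0,0],
)

```text
t: 15.57
tool_pos: [562.2, -91.2, 49.9]
eef_rot: [3.071, 0.657, -0.004]
force: [-7.5, 0.8, 10.5]
grip_width: 0.1
```

Call:
send_rows(
  dp=[
    [0.09,0.04,0],
    [0.09,0.04,0],
    [0.09,0.04,0],
  ],
  turn=[
    [0,0,0],
    [0,0,0],
    [0,0,0],
  ],
  fingers=[0,0,0],
)

```text
t: 15.82
tool_pos: [564.1, -90.4, 49.7]
eef_rot: [3.071, 0.657, -0.007]
force: [-8.5, -1.8, 11.0]
grip_width: -0.4
```

Call:
send_rows(
  dp=[
    [0.09,0.04,0],
    [0.09,0.04,0],
    [0.09,0.04,0],
  ],
  turn=[
    [0,0,0],
    [0,0,0],
    [0,0,0],
  ],
  fingers=[0,0,0],
)

```text
t: 16.07
tool_pos: [566.0, -89.7, 49.5]
eef_rot: [3.07, 0.657, -0.01]
force: [-11.4, -3.5, 12.4]
grip_width: -0.3
```

Call:
send_rows(
  dp=[
    [0.09,0.04,0],
    [0.09,0.04,0],
    [0.09,0.04,0],
  ],
  turn=[
    [0,0,0],
    [0,0,0],
    [0,0,0],
  ],
  fingers=[0,0,0],
)

```text
t: 16.32
tool_pos: [567.6, -89.1, 49.4]
eef_rot: [3.07, 0.657, -0.015]
force: [-12.7, -4.4, 12.4]
grip_width: 0.7
```

Call:
send_rows(
  dp=[
    [0.09,0.04,0],
    [0.09,0.04,0],
    [0.09,0.04,0],
  ],
  turn=[
    [0,0,0],
    [0,0,0],
    [0,0,0],
  ],
  fingers=[0,0,0],
)

```text
t: 16.57
tool_pos: [570.8, -87.9, 49.4]
eef_rot: [3.07, 0.656, -0.012]
force: [-7.8, -3.4, 9.2]
grip_width: 0.2
```

Call:
send_rows(
  dp=[
    [0,0,0.5],
    [0,0,1],
    [0,0,2],
    [0,0,3],
    [-2,-3,4],
    [-4,0,4],
    [-4,0,4],
    [-4,0,0],
    [-3,0,0],
    [0,0,0],
  ],
  turn=[
    [0,0,0],
    [0,0,0],
    [0,0,0],
    [0,0,0],
    [0,0,0],
    [0,0,0],
    [0,0,0],
    [0,0,0],
    [0,0,0],
    [0,0,0],
  ],
  fingers=[0,0,0,0,0,0,0,0,0,0],
)

```text
t: 17.4
tool_pos: [425.7, -108.4, 204.0]
eef_rot: [3.072, 0.656, -0.0]
force: [0.1, -0.0, -1.0]
grip_width: 0.1
```

```bash
python3 look.py 3
```

```text
17.5 [ 429.41181877 -108.84321299  203.74768338] [0.66195278 0.27944818 0.70176939]
```

View pics/v3.png

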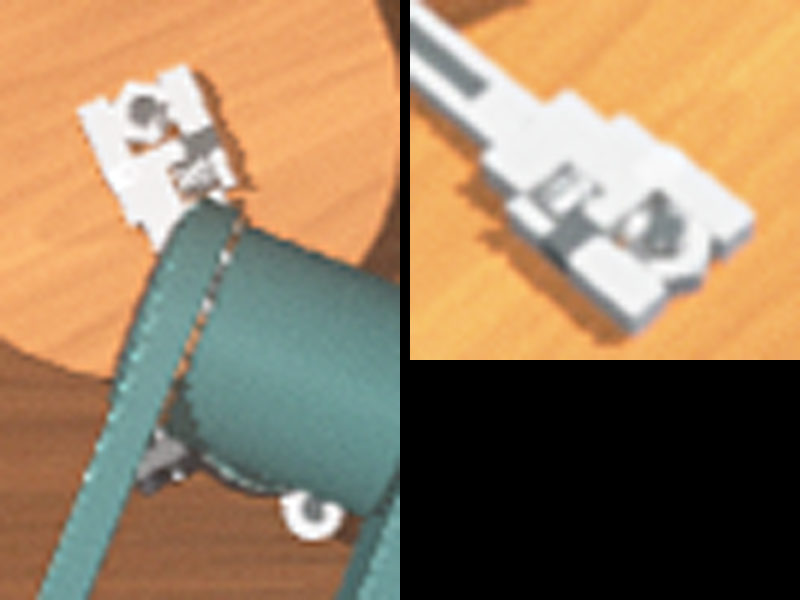

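The crop shows the jaw against the nut, and the rub force rose to about 13 N and then slipped, so the jaw is snug. The handle's end hole in the top crop (313,511) gives a yaw of about 23°. Next I'll go beside the handle on its -y side.

Call:
send_rows(
  dp=[
    [1.1,-3.2,0],
    [1.1,-3.2,0],
    [0,0,-4],
    [0,0,-4],
    [0,0,-4],
    [0,0,-3],
    [0,0,-1.5],
    [0,0,-1],
    [0,0,0],
    [0,0,0],
  ],
  turn=[
    [0,0,0],
    [0,0,0],
    [0,0,0],
    [0,0,0],
    [0,0,0],
    [0,0,0],
    [0,0,0],
    [0,0,0],
    [0,0,0],
    [0,0,0],
  ],
  fingers=[0,0,0,0,0,0,0,0,0,0],
)

```text
t: 18.33
tool_pos: [452.6, -173.2, 28.1]
eef_rot: [3.072, 0.658, 0.001]
force: [-0.4, -0.3, 0.5]
grip_width: 0.6
```

```bash
python3 look.py 4
python3 - <<'E'
from h import *
im=cv2.imread("pics/s4.png");c=cv2.resize(im[145:245,170:280],None,fx=6,fy=6,interpolation=cv2.INTER_CUBIC);cv2.imwrite("pics/w4.png",c)
E
```

```text
18.4333 [ 453.3534738  -173.68535384   29.728296  ] [-0.14822315 -0.0778911  -0.31049388]
```

View pics/w4.png

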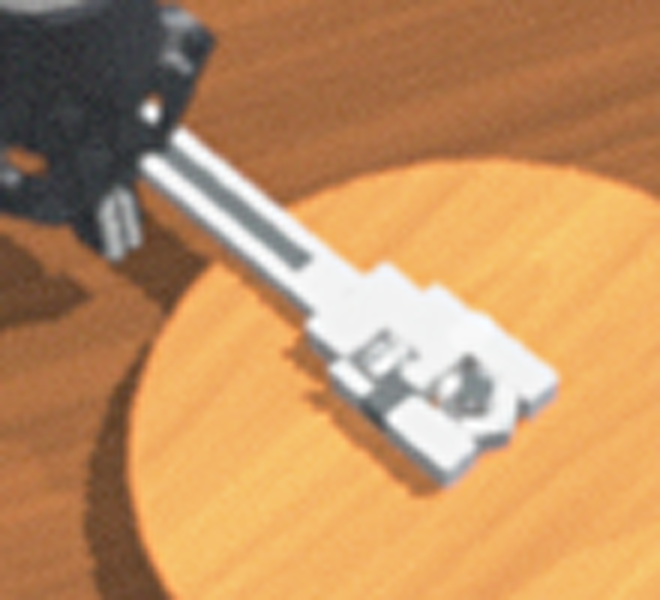

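The fingertip hangs at about (120,240) in the crop, clear beside the handle and off the wood's edge. I'll lower it slightly and approach the handle's side.

Call:
send_rows(
  dp=[
    [0,0,-0.25],
    [-0.16,0.37,0],
    [-0.16,0.37,0],
    [-0.16,0.37,0],
    [-0.08,0.18,0],
    [0,0,0],
  ],
  turn=[
    [0,0,0],
    [0,0,0],
    [0,0,0],
    [0,0,0],
    [0,0,0],
    [0,0,0],
  ],
  fingers=[0,0,0,0,0,0],
)

```text
t: 18.93
tool_pos: [445.7, -159.5, 25.5]
eef_rot: [3.072, 0.659, 0.0]
force: [0.5, -0.1, -0.1]
grip_width: -0.0
```

Call:
send_rows(
  dp=[
    [-0.08,0.18,0],
    [-0.08,0.18,0],
    [0,0,0],
  ],
  turn=[
    [0,0,0],
    [0,0,0],
    [0,0,0],
  ],
  fingers=[0,0,0],
)

```text
t: 19.18
tool_pos: [444.4, -156.7, 25.6]
eef_rot: [3.071, 0.658, 0.0]
force: [0.7, -0.2, -0.4]
grip_width: -0.2
```

Call:
send_rows(
  dp=[
    [-0.08,0.18,0],
    [-0.08,0.18,0],
    [0,0,0],
  ],
  turn=[
    [0,0,0],
    [0,0,0],
    [0,0,0],
  ],
  fingers=[0,0,0],
)

```text
t: 19.43
tool_pos: [442.8, -153.2, 25.6]
eef_rot: [3.071, 0.657, 0.0]
force: [0.7, -3.2, -0.0]
grip_width: -0.1
```

Contact at offset 20.6 mm. I'll compute the 45° arc.

Run:
```python
import numpy as np
c=np.array([600.3,-63.7]);p=np.array([442.8,-153.2])-c
n=32
q=[]
for i in range(n+1):
    a=-np.radians(43)*i/n; q.append((np.cos(a)*p[0]-np.sin(a)*p[1],np.sin(a)*p[0]+np.cos(a)*p[1]))
d=np.diff(np.array(q),axis=0)/10
print(np.radians(43)/n); print(d.round(2).tolist()); print(np.array(q)[[8,16,24,32]]+c)
```

```text
0.023452861823673805
[[-0.21, 0.37], [-0.2, 0.38], [-0.19, 0.38], [-0.18, 0.39], [-0.17, 0.39], [-0.16, 0.39], [-0.15, 0.4], [-0.14, 0.4], [-0.13, 0.4], [-0.12, 0.41], [-0.11, 0.41], [-0.1, 0.41], [-0.09, 0.41], [-0.08, 0.42], [-0.07, 0.42], [-0.06, 0.42], [-0.05, 0.42], [-0.05, 0.42], [-0.04, 0.42], [-0.03, 0.42], [-0.02, 0.42], [-0.01, 0.42], [0.0, 0.42], [0.01, 0.42], [0.02, 0.42], [0.03, 0.42], [0.04, 0.42], [0.05, 0.42], [0.06, 0.42], [0.07, 0.42], [0.08, 0.42], [0.09, 0.41]]
[[ 428.87016114 -122.25177493]
 [ 420.95737325  -89.24842913]
 [ 419.33936891  -55.34835379]
 [ 424.07293877  -21.74141459]]
```

Call:
send_rows(
  dp=[
    [-0.21,0.37,0],
    [-0.2,0.38,0],
    [-0.19,0.38,0],
    [-0.18,0.39,0],
    [-0.17,0.39,0],
    [-0.16,0.39,0],
    [-0.15,0.4,0],
    [-0.14,0.4,0],
  ],
  turn=[
    [0,0,-0.0235],
    [0,0,-0.0235],
    [0,0,-0.0235],
    [0,0,-0.0235],
    [0,0,-0.0235],
    [0,0,-0.0235],
    [0,0,-0.0235],
    [0,0,-0.0235],
  ],
  fingers=[0,0,0,0,0,0,0,0],
)

```text
t: 20.1
tool_pos: [428.7, -122.2, 25.6]
eef_rot: [3.119, 0.364, 0.0]
force: [-0.3, -3.5, 0.1]
grip_width: -0.3
```

```bash
python3 look.py 5
python3 - <<'E'
from h import *
im=cv2.imread("pics/s5.png");c=cv2.resize(im[145:245,170:280],None,fx=6,fy=6,interpolation=cv2.INTER_CUBIC);cv2.imwrite("pics/w5.png",c)
E
```

```text
20.2 [ 428.6197566  -121.52397695   25.54532057] [ 0.43138688 -1.43048263  0.55565889]
```

View pics/w5.png

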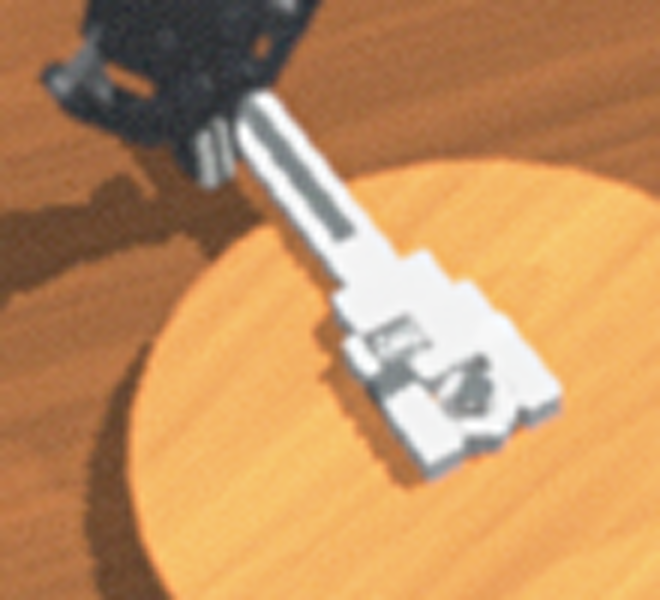

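The wrench swings with the nut, and the jaw stays closed on it. I'll continue.

Call:
send_rows(
  dp=[
    [-0.13,0.4,0],
    [-0.12,0.41,0],
    [-0.11,0.41,0],
    [-0.1,0.41,0],
    [-0.09,0.41,0],
    [-0.08,0.42,0],
    [-0.07,0.42,0],
    [-0.06,0.42,0],
    [-0.05,0.42,0],
    [-0.05,0.42,0],
    [-0.04,0.42,0],
    [-0.03,0.42,0],
  ],
  turn=[
    [0,0,-0.0235],
    [0,0,-0.0235],
    [0,0,-0.0235],
    [0,0,-0.0235],
    [0,0,-0.0235],
    [0,0,-0.0235],
    [0,0,-0.0235],
    [0,0,-0.0235],
    [0,0,-0.0235],
    [0,0,-0.0235],
    [0,0,-0.0235],
    [0,0,-0.0235],
  ],
  fingers=[0,0,0,0,0,0,0,0,0,0,0,0],
)

```text
t: 21.2
tool_pos: [419.2, -72.6, 25.6]
eef_rot: [3.139, -0.077, -0.001]
force: [-2.0, -4.4, 1.0]
grip_width: 0.1
```

Call:
send_rows(
  dp=[
    [-0.02,0.42,0],
    [-0.01,0.42,0],
    [0,0.42,0],
    [0.01,0.42,0],
    [0.02,0.42,0],
    [0.03,0.42,0],
    [0.04,0.42,0],
    [0.05,0.42,0],
    [0.06,0.42,0],
    [0,0,0],
  ],
  turn=[
    [0,0,-0.0235],
    [0,0,-0.0235],
    [0,0,-0.0235],
    [0,0,-0.0235],
    [0,0,-0.0235],
    [0,0,-0.0235],
    [0,0,-0.0235],
    [0,0,-0.0235],
    [0,0,-0.0235],
    [0,0,0],
  ],
  fingers=[0,0,0,0,0,0,0,0,0,0],
)

```text
t: 22.03
tool_pos: [421.3, -34.1, 25.5]
eef_rot: [3.115, -0.406, -0.0]
force: [0.3, -1.5, 0.5]
grip_width: -0.3
```

```bash
python3 look.py 6
python3 - <<'E'
from h import *
im=cv2.imread("pics/s6.png");c=cv2.resize(im[135:235,180:290],None,fx=6,fy=6,interpolation=cv2.INTER_CUBIC);cv2.imwrite("pics/w6.png",c)
E
```

```text
22.1333 [421.30099924 -34.12209317  25.48678745] [ 0.2072591  -1.86315659  1.153566  ]
```

View pics/w6.png

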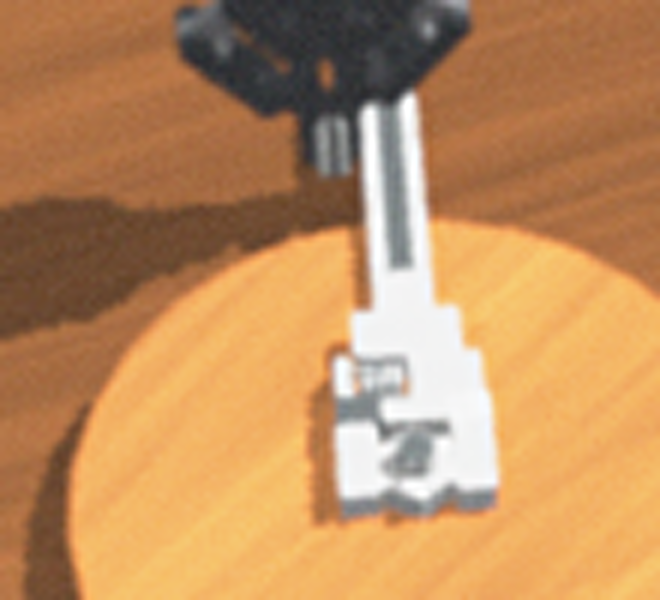

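The handle now points slightly past straight, with the slot running (388,100) to (401,266). The tool has swept 39°, so I'll push about 5.5° more, back off, lift clear and measure.

Call:
send_rows(
  dp=[
    [0.07,0.42,0],
    [0.08,0.42,0],
    [0.09,0.42,0],
    [0.09,0.42,0],
    [0,0,0],
    [0,0,0],
  ],
  turn=[
    [0,0,-0.0235],
    [0,0,-0.0235],
    [0,0,-0.0235],
    [0,0,-0.0235],
    [0,0,0],
    [0,0,0],
  ],
  fingers=[0,0,0,0,0,0],
)

```text
t: 22.63
tool_pos: [424.5, -17.4, 25.4]
eef_rot: [-3.093, 0.551, 0.0]
force: [-0.0, -1.8, 1.0]
grip_width: -0.0
```

Call:
send_rows(
  dp=[
    [-0.2,-0.8,0],
    [-0.4,-2,0],
    [0,-2,0],
    [0,0,3],
    [0,0,4],
    [0,0,4],
    [0,0,4],
    [-1,-4,2],
    [0,-4,0],
    [0,-4,0],
    [0,-4,0],
    [0,0,0],
  ],
  turn=[
    [0,0,0],
    [0,0,0],
    [0,0,0],
    [0,0,0],
    [0,0,0],
    [0,0,0],
    [0,0,0],
    [0,0,0],
    [0,0,0],
    [0,0,0],
    [0,0,0],
    [0,0,0],
  ],
  fingers=[0,0,0,0,0,0,0,0,0,0,0,0],
)

```text
t: 23.63
tool_pos: [408.3, -227.7, 193.0]
eef_rot: [3.088, -0.562, -0.001]
force: [0.1, 0.1, 0.2]
grip_width: -0.2
```

```bash
python3 look.py 7
python3 - <<'E'
from h import *
b=cv2.imread("pics/t7.png");a=cv2.imread("pics/s7.png")
o=np.zeros((600,800,3),np.uint8)
o[:600,:400]=cv2.resize(b[155:255,220:287],(402,600),interpolation=cv2.INTER_CUBIC)[:,:400]
o[:,410:]=cv2.resize(a[130:230,205:270],(390,600),interpolation=cv2.INTER_CUBIC)
cv2.imwrite("pics/w7.png",o)
E
```

```text
23.7333 [ 408.54785284 -222.77454706  192.77835195] [0.1777658  0.29749606 0.75156591]
```

View pics/w7.png

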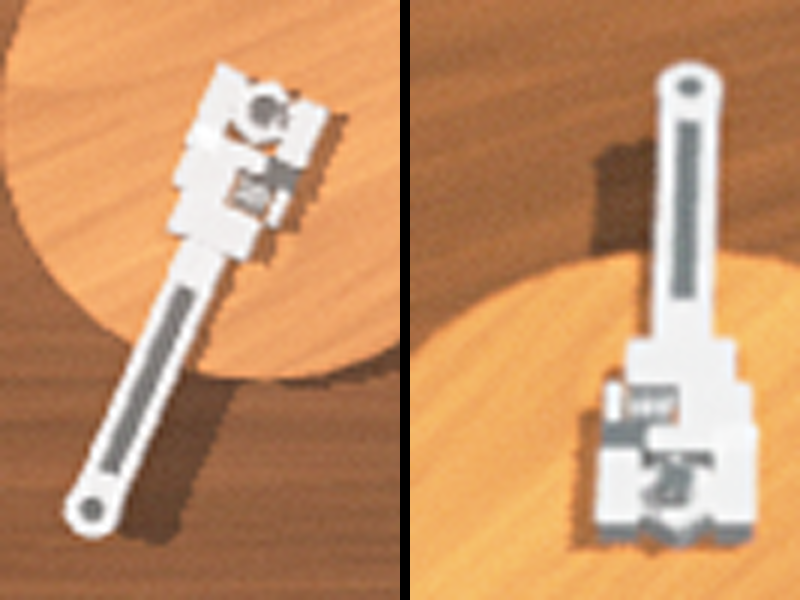

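The top crop shows the snug wrench with slot ends at (188,290) and (110,472), and the hole at (91,510). I'll compute the yaw against the snug state before the swing.

Run:
```python
from h import *
f=lambda p,ox,sx:back("top",(ox+p[0]/sx,155+p[1]/6),42)[:2]
ang=lambda d:np.degrees(np.arctan2(d[1],d[0]))
s1=400/67
h0=f((313,511),240,s1);h1=f((91,510),220,6);a1=f((188,290),220,6);n=np.array([600.3,-63.7])
v2h=f((312,511),240,s1);v2a=f((222,292),240,s1)
print(h0,h1,ang(n-h0),ang(n-h1),"swing hole",ang(n-h0)-ang(n-h1),"slot yaw0",ang(v2a-v2h),"slot yaw1",ang(a1-h1),np.linalg.norm(n-h0),np.linalg.norm(n-h1))
p=lambda x,y:back("scene",(205+x/6,130+y/6),42)[:2]
print("scene yaw1",ang(p(683,295)-0-p(688,88)) , ang(p(683-410,295)-p(689-410,87)), p(689-410,87))
```

```text
[ 392.00613016 -152.17133582] [391.08837681  24.46566587] 23.01301226458662 -22.851461880812764 swing hole 45.864474145399384 slot yaw0 22.274339072755957 slot yaw1 -23.33253478489301 226.30402885327933 227.03014759571775
scene yaw1 -28.32553309212299 -22.773269278980834 [395.79991348  23.87815127]
```

```bash
python3 -c "
from rig import bot
print(bot.finish_job())"
```

```text
the job is handed in; nothing more can be done
None
```

I closed the jaw on the nut and swung the wrench about 45° clockwise, then handed the job in. No verdict is reported, so this rests on my own checks.

- **Closing the jaw:** I rolled the worm in five rubbing strokes at about 8–12 N of press. On the last stroke the drag rose to about 13 N and then dropped as the finger slipped. The pictures show the jaw against the nut.
- **Turning the nut:** I pushed the side of the handle through the arc with a shut finger, at about 2–5 N, then withdrew. The readings on the camera pictures agree on the swing: 45.9° from the handle's end hole and 45.6° from its slot.
- **Final state:** The last picture shows the wrench on the wood round the nut, with its mouth still closed. The robot was clear of everything, and the force reading was about zero. The job took about 24 s.
- **Not checked directly:** I inferred the exact jaw opening and nut angle from the slip and the pictures. Play in the jaw could put the nut a degree or so short of the wrench's swing. I sent no move near the bystander goods, but did not compare their positions before and after.

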